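# Clear the tins, load the dowel magazine, put the tins back

## Task

The two dowels are boxed in behind the tall tins in the wooden caddy: stand the round tin and the square can aside, upright in the shallow steel tray, then load the dowel magazine through its funnel, the long dowel first and the short one on top of it, upright. When both dowels are loaded, put each tin back on the very spot in the caddy where it stood at the start. Keep the tins upright all the time, and leave the square offcut and the jar where they are.

Things in the scene. Friction and masses are not known exactly. Their poses are not given: they have to be found in the camera images.
- caddy: Fixed open wooden box, 160 (its x) x 230 (its y) mm, walls 26 mm high, 8 thick, floor 8 thick. Origin: centre of its underside, z up, front -x. On its floor: the tins side by side in the front half (30 mm before the centre, 62 to either side), the dowels behind them (30 behind the centre, 66 to either side), the offcut between. Which tin and dowel is left or right varies.
- tray: Fixed shallow open tray of dark steel, 220 (its x) x 130 (its y) mm, 18 mm high, walls and floor 5 mm thick, empty: the side area for both tins, which fit in a row along its x, say 55 mm either side of its centre. Origin: centre of its underside, on the bench. It lies left or right of the caddy, the magazine on the other side.
- magazine: Fixed gravity magazine: plywood base 130 x 130 x 15 mm with an upright wooden shaft, bore 38 mm square, bore floor 15 mm and shaft top 105 mm above the bench; on it a steel funnel widening to 64 mm square, rim 125 mm high. Origin: underside of the base, on the shaft's axis; sides along x, y. A dowel let go upright in the funnel slides down; loaded, the short one's top is 5 mm above the rim.
- round_tin: Loose closed round tin, bare steel with a paper band, diameter 58 mm, 125 mm tall (lid rim 54 mm wide in the top 5 mm), about 0.3 kg. Origin: centre of its underside, z up.
- square_can: Loose closed rectangular aluminium can with paper label, 50 (its x) x 64 (its y) mm, 115 mm tall, plus a central black screw cap 24 mm wide and 12 mm high (127 mm in all), about 0.3 kg. Its 50 mm sides' width lies along its x, roughly the caddy's x. Origin: centre of its underside, z up.
- long_dowel: Loose round light-wood dowel standing on end, diameter 30 mm, 75 mm long, plain top, about 50 g. Origin: centre of its underside, z up.
- short_dowel: Loose round light-wood dowel standing on end, diameter 30 mm, 40 mm long, with a dark drilled hole 11 mm wide in the middle of its top, about 30 g. Origin: centre of its underside, z up.
- offcut: Bystander: square offcut of darker wood, 30 x 30 mm, 50 mm tall, standing between the dowels. Origin: centre of its underside. To be left alone.
- jar: Bystander: closed glass jar with steel lid, diameter 50 mm, 60 mm tall, on the bench in front of the caddy. Origin: centre of its underside. To be left alone.
Not all that is in view belongs to the job. What is shaped like the long_dowel but black is not meant.

How it is judged:
By the outcome, as a careful person would: the job done as asked, in the order asked, and still so for the second after the job is handed in, with the robot touching nothing.
It also fails if it takes over 128 s, if anything falls off the work surface, if the arm or the gripper's body presses on something with over 40 N, if the wrist force passes 120 N, or if a joint passes its speed limit or range.

## Robot

A 6-joint arm with a two-finger parallel gripper is mounted at the origin on the work surface. World frame = base frame: x ahead of the robot, y to its left, z up, the work surface at z = 0. Lengths are in m, angles in rad, forces in N, time in s.
With the tool pointing down it reaches from about 0.325 to 0.75 m from the base axis. Payload 7.6 kg.
Tool frame: the origin (TCP) lies between the finger pads; the fingertips stand bot.tcp_to_tips ahead of it and the grasp point (between the pads) lies 3 mm ahead of it (bot.tcp_to_tips is the distance from the TCP to the fingertips, in m); z points along the fingers, x is the direction in which the jaws open and shut, and the axes are right-handed (so a half turn about z gives the same grasp; the last joint's range is limited). The gripper opens to 85 mm and grips with 20 to 120 N. Pads are 22 mm wide; open, the fingers measure 114 mm over their backs; the gripper's body (76 mm by 85 mm) begins 54 mm behind the grasp point. The pads swing forward as they close: fully open they stand 13 mm farther back than shut.
Start: joints at [-1.304, 0.052, 1.401, -0, 1.689, -0.07], TCP at [0.174, -0.496, 0.253] pointing down, gripper open.
Joint ranges: [-2.9, 2.9], [-0.91, 2.17], [0.12, 2.37], [-1.06, 4.2], [0.26, 2.73], [-2.93, 2.93]. Speed limits (rad/s): [2.57, 2.57, 3.01, 3.14, 3.14, 3.14].

## Interface

Orientations are given as a unit quaternion [x, y, z, w].
In Python, from station import bot gives the robot as it stands. The module is installed in compiled form; this text tells all that it offers.
- The arm moves only by the shell command python3 -m inch 'ROWS' [OPENING]. ROWS is JSON, a list of rows, each an object of numbers: "x", "y", "z": the shift along the world's x, y, z in m; "turn": the turn about the world's z in degrees. In form: [{"x": .., "y": .., "z": .., "turn": ..}, ...]. A call has 1 to 8 rows; each row is the pose to reach, as a shift and turn from the pose measured when the call began; what a row does not reach only later rows make up. A row lasts 1/8 s, in which the tool goes at most 62.5 mm and 10.7 degrees, less where a joint would pass 70% of its speed; a pose out of reach is approached as far as the arm can. A call with a gripper value outside its range is refused whole. OPENING is the closure, from 0 (fully open) to 1 (shut), set as the call begins (- or left out, the last holds). The fingers move at their own pace and stop on an object; the grip force is fixed at half the most. Time passes only in rows, so rows that repeat a pose let the fingers close. It gives the time, the measured TCP pose, the force and the opening at its end, in the units of the state.
- bot.observe(): the state, without advancing time (a new reading comes with each control period).
- bot.capture(name): name is "scene" or "side" or "wrist"; returns a dict with "frame" (384x512x3 uint8, red, green, blue), "z_map" (384x512 float32, m along the optical axis (not along the pixel's ray), 0 where there is no reading), "fx", "fy", "cx", "cy" (pixels), "rvec" (rotation vector, rad) and "tvec" (3), from world to camera coordinates, as OpenCV has them; the wrist camera has in their place "hand_eye" (4x4, takes a point from camera to tool coordinates, whose origin is the TCP and whose axes are the tool frame's). Camera axes: x right, y down, z forward; pixel columns grow to the right and rows downward; lengths in m; the calibration is good to about 2 mm. A picture is of the moment at which its call begins: read the wrist's pose just before it.
- bot.job_done(): hands the job in, once; it reports no verdict.
The state is a dict: "time": time; "joint_pos": joint angles; "joint_velocities": joint speeds; "joint_torque": joint torques, N m; "position": TCP position; "tcp_rot": TCP orientation; "contact_force": force on the tool from outside, world axes, zero at the start; "ft_torque": the same for the moment, N m; "finger_gap": finger opening in m.
Only numpy, scipy, OpenCV 4.12 (cv2) and the standard library are available. Lean on these libraries where they do the work, as an engineer would, in place of code of your own. Each camera call takes 0.05 s, during which the arm holds its last target. There are 200 camera calls.

## Working session

There is one attempt and no reset: what is moved stays moved. The work goes in short steps, Python scripts to look and compute and a shell command to move; the robot and the scene stay as the last step left them, time stands still between calls to the robot, and variables do not carry over. Pictures are saved under pics/ and viewed, about 12 in all and at most 16, crops included, and the job is handed in when it is done.

```bash
mkdir -p pics
cat > h.py <<'E'
import numpy as np, cv2
from station import bot
from scipy.spatial.transform import Rotation as R
def cap(n):
    s=bot.observe(); c=bot.capture(n)
    K=np.array([[c['fx'],0,c['cx']],[0,c['fy'],c['cy']],[0,0,1]])
    if n=='wrist':
        T=np.eye(4); T[:3,:3]=R.from_quat(s['tcp_rot']).as_matrix(); T[:3,3]=s['position']
        M=T@np.array(c['hand_eye']); Rw,o=M[:3,:3],M[:3,3]
    else:
        r=cv2.Rodrigues(np.array(c['rvec'],float))[0]; Rw=r.T; o=-r.T@np.array(c['tvec']).ravel()
    c.update(K=K,Rw=Rw,o=o); return c
def ray(c,u,v,z):
    d=c['Rw']@np.linalg.inv(c['K'])@np.array([u,v,1.]); return c['o']+d*(z-c['o'][2])/d[2]
def cloud(c):
    v,u=np.mgrid[:384,:512]; Z=c['z_map']
    p=np.stack([(u-c['K'][0,2])/c['K'][0,0]*Z,(v-c['K'][1,2])/c['K'][1,1]*Z,Z],-1)
    return p@c['Rw'].T+c['o']
def proj(c,p):
    q=c['Rw'].T@(np.array(p)-c['o']); q=c['K']@q; return q[:2]/q[2]
def save(c,n,box=None,k=1):
    f=c['frame'][:,:,::-1]
    if box: f=f[box[1]:box[3],box[0]:box[2]]
    cv2.imwrite('pics/'+n+'.png',cv2.resize(f,None,fx=k,fy=k,interpolation=cv2.INTER_CUBIC))
E
python3 - <<'E'
from h import *
import pickle
s=bot.observe();print({k:np.round(v,3).tolist() for k,v in s.items()},bot.tcp_to_tips)
cs={n:cap(n) for n in('scene','side','wrist')}
pickle.dump(cs,open('c0.pkl','wb'))
save(cs['scene'],'scene0',k=1.5)
f=np.hstack([cs['side']['frame'],cs['wrist']['frame']])[:,:,::-1]
cv2.imwrite('pics/sw0.png',cv2.resize(f,(800,300)))
for n,c in cs.items(): print(n,c['o'].round(3),c['Rw'][:,2].round(2),(c['z_map']>0).mean())
E
```

```text
{'time': 0.0, 'joint_pos': [-1.304, 0.053, 1.402, 0.0, 1.689, -0.07], 'joint_velocities': [-0.0, -0.0, -0.001, 0.001, -0.002, 0.002], 'joint_torque': [-0.0, -38.167, -36.019, -0.0, 0.006, -0.0], 'position': [0.173, -0.495, 0.252], 'tcp_rot': [0.816, -0.579, -0.001, -0.001], 'contact_force': [0.717, 0.456, 0.392], 'ft_torque': [0.01, 0.006, -0.019], 'finger_gap': 0.086} 0.022
scene [ 1.259 -0.185  0.571] [-0.77  0.22 -0.6 ] 0.9959920247395834
side [ 0.527 -0.542  0.694] [ 0.05  0.64 -0.77] 0.9961039225260416
wrist [ 0.238 -0.474  0.374] [-0.25 -0.09 -0.96] 0.9958953857421875
```

View pics/scene0.png

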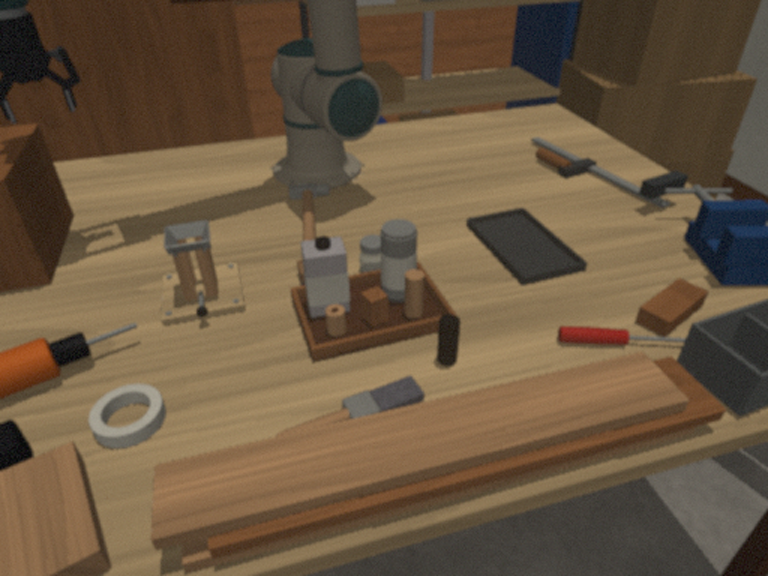

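View pics/sw0.png

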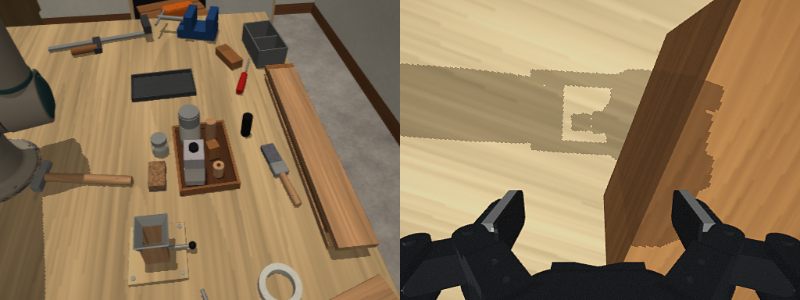

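The scene view (768x576) shows the caddy at about (375,310), with the square can at (325,275) and the round tin at (398,260). The short dowel with a hole is at (336,318), the offcut at (375,305), and the long light dowel at (414,295). The black decoy at (448,340) is outside the caddy. The tray is at (525,243), the magazine at (195,260), and the jar at (371,253) behind the tins. The side view shows the same layout.

Run:
```python
from h import *
import pickle
cs=pickle.load(open('c0.pkl','rb'))
H=np.zeros((300,400,3));
P=[];C=[]
for n in('scene','side'):
    p=cloud(cs[n]).reshape(-1,3); P.append(p); C.append(cs[n]['frame'].reshape(-1,3))
    m=(abs(p[:,1])<.4)&(p[:,0]>.2)&(p[:,0]<.8)
    print(n,'bench z',np.median(p[m&(abs(p[:,2])<.015)][:,2]))
P=np.vstack(P);C=np.vstack(C)
# ortho: 2mm/px, x 0.25..0.75 down->up, y .4..-.4 left->right
u=((.4-P[:,1])/.001).astype(int);v=((.75-P[:,0])/.001).astype(int)
ok=(u>=0)&(u<800)&(v>=0)&(v<500)&(P[:,2]>-.01)&(P[:,2]<.2)
o=np.argsort(P[ok,2]);img=np.zeros((500,800,3),np.uint8);h=np.zeros((500,800),np.float32)
img[v[ok][o],u[ok][o]]=C[ok][o];h[v[ok][o],u[ok][o]]=P[ok,2][o]
k=np.ones((3,3));hd=cv2.dilate(h,k)
cm=cv2.applyColorMap((np.clip(hd,0,.135)/.135*255).astype(np.uint8),cv2.COLORMAP_JET)
cv2.imwrite('pics/ortho.png',cm)
```

```text
scene bench z 0.0014739772879722723
side bench z -0.0003552974922053087
```

View pics/ortho.png

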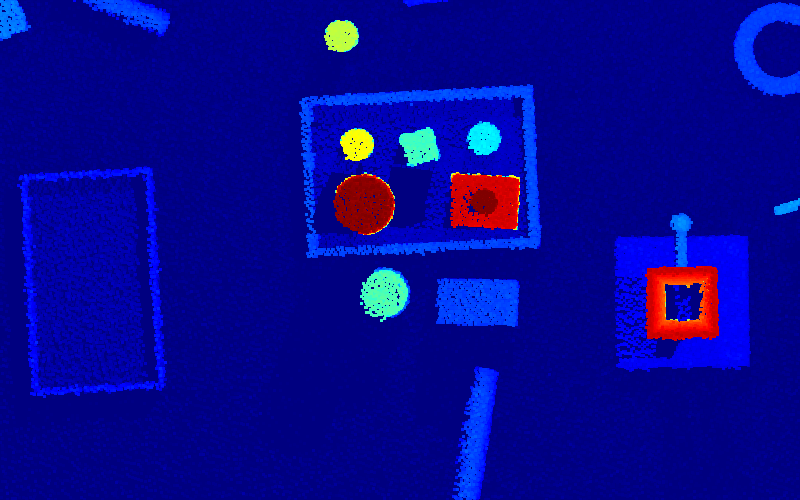

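The height map is 1 mm/px, with u=(0.4−y) and v=(0.75−x). It shows:
- Round tin at (364,204) and square can at (485,202).
- Long dowel at (357,145) and short dowel at (484,138).
- Offcut at (420,147), jar at (385,294) and decoy at (341,36).
- Tray centred near (93,282) and magazine at (683,302).

The light, plain dowel inside the caddy is the long one. The black one outside isn't wanted. Next I'll get exact numbers.

```bash
cat > om.py <<'E'
from h import *
def meas(P,zlo,zhi,box):
    m=(P[:,2]>zlo)&(P[:,2]<zhi)&(P[:,0]>box[0])&(P[:,0]<box[1])&(P[:,1]>box[2])&(P[:,1]<box[3])
    q=P[m]
    lo,hi=np.percentile(q[:,:2],1.0,0),np.percentile(q[:,:2],99.,0)
    pix=((q[:,:2])*1000).astype(np.float32)
    # drop sparse outliers
    g=np.zeros((1000,1200),np.uint8); ij=np.round(pix+[0,600]).astype(int); g[ij[:,0],ij[:,1]]=255
    g=cv2.morphologyEx(g,cv2.MORPH_CLOSE,np.ones((5,5))); g=cv2.morphologyEx(g,cv2.MORPH_OPEN,np.ones((3,3)))
    n,l,st,_=cv2.connectedComponentsWithStats(g); k=1+np.argmax(st[1:,4]); v,u=np.where(l==k)
    p=np.stack([v,u-600],1).astype(np.float32)
    (c,s,a)=cv2.minAreaRect(p); cc,r=cv2.minEnclosingCircle(p)
    return dict(n=len(q),z=round(float(np.median(q[:,2])),4),rect=(np.round(c,1),np.round(s,1),round(a,1)),circ=(np.round(cc,1),round(r,1)),mean=p.mean(0).round(1))
E
python3 - <<'E'
from om import *
import pickle
cs=pickle.load(open('c0.pkl','rb'))
B=dict(rtin=(.120,.145,(.50,.60,-.01,.08)),can=(.108,.128,(.50,.60,-.14,-.03)),cap=(.130,.145,(.50,.60,-.14,-.03)),long=(.072,.095,(.58,.65,.01,.08)),short=(.040,.06,(.58,.65,-.12,-.05)),off=(.049,.07,(.57,.65,-.05,.005)),caddy=(.018,.034,(.47,.68,-.16,.12)),tray=(.01,.025,(.33,.61,.22,.40)),fun=(.118,.135,(.35,.55,-.4,-.2)),base=(.009,.022,(.37,.52,-.4,-.2)),jar=(.05,.07,(.42,.49,-.03,.05)))
for k,b in B.items():
  for n in('scene','side'):
    P=cloud(cs[n]).reshape(-1,3)
    try:print(k,n,meas(P,*b))
    except Exception as e:print(k,n,e)
E
```

```text
rtin scene {'n': 350, 'z': 0.1335, 'rect': (array([546.5,  37. ]), array([52., 55.]), 90.0), 'circ': (array([546. ,  37.4]), 28.6), 'mean': array([547.3,  36.9], dtype=float32)}
rtin side {'n': 516, 'z': 0.1321, 'rect': (array([545.8,  34.6]), array([55.6, 54.7]), 48.8), 'circ': (array([545.2,  35.4]), 28.8), 'mean': array([545.4,  34.9], dtype=float32)}
can scene {'n': 423, 'z': 0.1233, 'rect': (array([548.9, -83.3]), array([61.7, 48.4]), 86.0), 'circ': (array([549. , -83.5]), 37.9), 'mean': array([554. , -83.6], dtype=float32)}
can side {'n': 683, 'z': 0.1221, 'rect': (array([548.4, -84.9]), array([65. , 49.6]), 86.5), 'circ': (array([547.9, -85.1]), 38.8), 'mean': array([548.1, -87.8], dtype=float32)}
cap scene {'n': 68, 'z': 0.1359, 'rect': (array([548.8, -82.9]), array([20.6, 22.3]), 31.0), 'circ': (array([548.7, -82.7]), 11.8), 'mean': array([548.4, -82.9], dtype=float32)}
cap side {'n': 114, 'z': 0.1342, 'rect': (array([548.5, -85. ]), array([24., 21.]), 90.0), 'circ': (array([549. , -84.5]), 12.5), 'mean': array([548.4, -84.8], dtype=float32)}
long scene {'n': 127, 'z': 0.083
[... 2148 characters left out ...]
.0162, 'rect': (array([ 447.8, -246. ]), array([ 62.2, 127.3]), 88.8), 'circ': (array([ 449.7, -242.8]), 66.7), 'mean': array([ 461.3, -241.8], dtype=float32)}
base side {'n': 3410, 'z': 0.0145, 'rect': (array([ 447.5, -284. ]), array([128., 131.]), 90.0), 'circ': (array([ 447.5, -283.5]), 89.8), 'mean': array([ 444.3, -314.9], dtype=float32)}
jar scene {'n': 156, 'z': 0.0611, 'rect': (array([459.1,  13.8]), array([32.6, 37. ]), 71.6), 'circ': (array([458.5,  13.5]), 20.3), 'mean': array([461.4,  14.9], dtype=float32)}
jar side {'n': 302, 'z': 0.0589, 'rect': (array([457.5,  15.5]), array([43., 43.]), 90.0), 'circ': (array([456.4,  16.2]), 23.3), 'mean': array([456.7,  15.6], dtype=float32)}
```

```bash
python3 -m inch '[{"x":0.33,"y":0.47,"z":0.03,"turn":-18},{"x":0.33,"y":0.47,"z":0.03,"turn":-18},{"x":0.33,"y":0.47,"z":0.03,"turn":-18},{"x":0.33,"y":0.47,"z":0.03,"turn":-18},{"x":0.33,"y":0.47,"z":0.03,"turn":-18},{"x":0.33,"y":0.47,"z":0.03,"turn":-18},{"x":0.33,"y":0.47,"z":0.03,"turn":-18},{"x":0.33,"y":0.47,"z":0.03,"turn":-18}]' 0
```

```text
time: 1.15
position: [0.4598, -0.0868, 0.2788]
tcp_rot: [0.715, -0.699, -0.0, -0.0]
contact_force: [0.5, -0.8, -0.1]
finger_gap: 0.0854
```

```bash
python3 -m inch '[{"x":0.04,"y":0.062,"z":0},{"x":0.04,"y":0.062,"z":0},{"x":0.04,"y":0.062,"z":0}]' 0
python3 - <<'E'
from om import *
import pickle
c=cap('wrist'); pickle.dump(c,open('c1.pkl','wb')); save(c,'w1',k=1.5)
P=cloud(c).reshape(-1,3); print(c['K'][0,0])
s=bot.observe();print(s['position'],R.from_quat(s['tcp_rot']).as_matrix()[:2,0])
B=dict(rtin=(.123,.145,(.50,.60,-.01,.08)),can=(.115,.129,(.50,.60,-.14,-.03)),cap=(.130,.145,(.50,.60,-.14,-.03)),long=(.072,.095,(.58,.65,.01,.08)),short=(.040,.06,(.58,.65,-.12,-.05)),off=(.049,.07,(.57,.65,-.05,.005)),jar=(.05,.07,(.42,.49,-.03,.05)))
for k,b in B.items():
    try:print(k,meas(P,*b))
    except Exception as e:print(k,e)
E
```

```text
316.3656163788151
[ 0.46242044 -0.08117304  0.27873347] [ 0.02883303 -0.99957448]
rtin {'n': 4329, 'z': 0.1333, 'rect': (array([544.6,  35.9]), array([56.3, 56.3]), 33.7), 'circ': (array([544.8,  36.6]), 29.2), 'mean': array([544.8,  36.1], dtype=float32)}
can {'n': 4103, 'z': 0.1232, 'rect': (array([547.7, -83.9]), array([64.4, 50.7]), 87.0), 'circ': (array([547.5, -84. ]), 39.4), 'mean': array([547.6, -83.8], dtype=float32)}
cap {'n': 728, 'z': 0.1353, 'rect': (array([547.5, -84. ]), array([22., 23.]), 90.0), 'circ': (array([547.7, -84.1]), 12.0), 'mean': array([547.6, -84. ], dtype=float32)}
long {'n': 1045, 'z': 0.0832, 'rect': (array([603.,  43.]), array([30., 26.]), 90.0), 'circ': (array([604.9,  42.9]), 15.2), 'mean': array([604. ,  42.9], dtype=float32)}
short {'n': 784, 'z': 0.0484, 'rect': (array([610.5, -84. ]), array([28., 29.]), 90.0), 'circ': (array([610.8, -84.3]), 15.2), 'mean': array([610.7, -84. ], dtype=float32)}
off {'n': 1110, 'z': 0.0583, 'rect': (array([602.5, -19.6]), array([30.9, 30.9]), 15.9), 'circ': (array([602.6, -19.8]), 20.2), 'mean': array([602.5, -19.8], dtype=float32)}
jar {'n': 1347, 'z': 0.0602, 'rect': (array([456.5,  17. ]), array([44., 43.]), 90.0), 'circ': (array([456. ,  16.6]), 22.7), 'mean': array([456.2,  16.6], dtype=float32)}invalid input
```

View pics/w1.png

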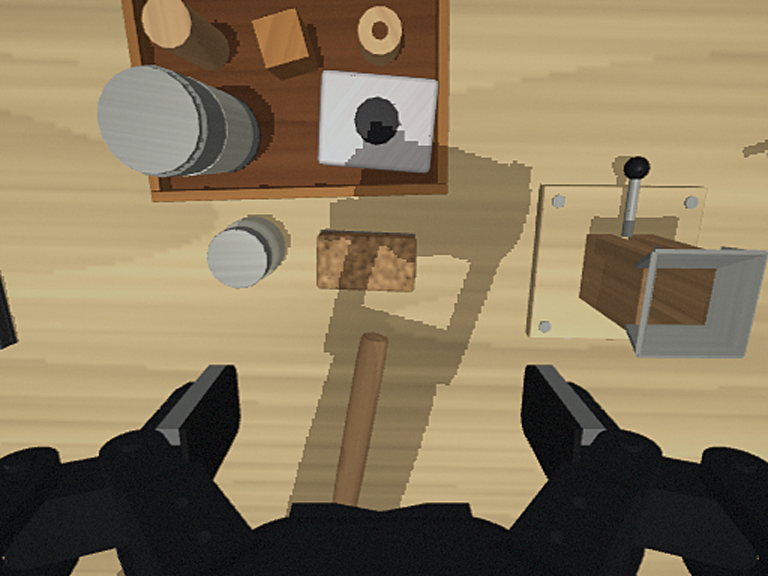

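The wrist view (768x576) shows the round tin lid at (150,120) and the can at (378,120) with its cap in the middle. The short dowel with a hole is at (380,30), the plain long dowel at (166,20), and the jar at (240,258). The magazine funnel is at (700,305). The wrist measurements agree with the other views to 1–2 mm. The second move call was refused, so I'll give every key from now on. I'll take the round tin first.

```bash
python3 -m inch '[{"x":0.0412,"y":0.059,"z":0.0,"turn":0.0},{"x":0.0824,"y":0.1175,"z":-0.04,"turn":0.0},{"x":0.0824,"y":0.1175,"z":-0.08,"turn":0.0},{"x":0.0824,"y":0.1175,"z":-0.11,"turn":0.0},{"x":0.0824,"y":0.1175,"z":-0.145,"turn":0.0},{"x":0.0824,"y":0.1175,"z":-0.179,"turn":0.0},{"x":0.0824,"y":0.1175,"z":-0.179,"turn":0.0},{"x":0.0824,"y":0.1175,"z":-0.179,"turn":0.0}]'
```

```text
time: 2.2
position: [0.5455, 0.0363, 0.1012]
tcp_rot: [0.717, -0.697, -0.0, -0.003]
contact_force: [0.5, -0.0, -0.4]
finger_gap: 0.0853
```

```bash
python3 -m inch '[{"x":0.0,"y":0.0,"z":0.0,"turn":0.0},{"x":0.0,"y":0.0,"z":0.0,"turn":0.0},{"x":0.0,"y":0.0,"z":0.0,"turn":0.0},{"x":0.0,"y":0.0,"z":0.0,"turn":0.0}]' 0.7; python3 -m inch '[{"x":0.0,"y":0.0,"z":0.03,"turn":0.0},{"x":0.0,"y":0.0,"z":0.06,"turn":0.0},{"x":0.0,"y":0.0,"z":0.06,"turn":0.0}]'
python3 -c "
from h import *
save(cap('wrist'),'w2')
print(bot.observe()['position'])"
```

```text
time: 2.7
position: [0.5466, 0.0365, 0.1035]
tcp_rot: [0.717, -0.697, 0.001, -0.004]
contact_force: [-0.2, 0.7, 5.6]
finger_gap: 0.0569
time: 3.08
position: [0.5478, 0.0365, 0.1662]
tcp_rot: [0.717, -0.697, 0.003, -0.006]
contact_force: [-0.5, 0.6, -3.1]
finger_gap: 0.057
[0.54684697 0.03650082 0.1639476 ]
```

View pics/w2.png

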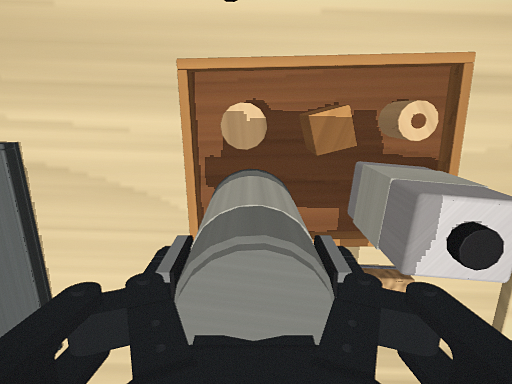

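The round tin is gripped upright and lifted: it fills the centre of the view at (255,260), with the dowels and can undisturbed. Now to carry it to the tray.

```bash
python3 -m inch '[{"x":-0.004,"y":0.04,"z":0.02,"turn":0.0},{"x":-0.008,"y":0.09,"z":0.02,"turn":0.0},{"x":-0.012,"y":0.14,"z":0.02,"turn":0.0},{"x":-0.016,"y":0.19,"z":0.02,"turn":0.0},{"x":-0.02,"y":0.24,"z":0.01,"turn":0.0},{"x":-0.024,"y":0.2745,"z":-0.01,"turn":0.0},{"x":-0.024,"y":0.2745,"z":-0.03,"turn":0.0},{"x":-0.024,"y":0.2745,"z":-0.04,"turn":0.0}]'; python3 -c "
from om import *
c=cap('wrist');P=cloud(c).reshape(-1,3)
print(bot.observe()['position'])
save(c,'w3')
"
```

```text
time: 4.12
position: [0.5218, 0.3099, 0.1205]
tcp_rot: [0.717, -0.697, 0.001, -0.002]
contact_force: [-0.3, -0.7, -2.6]
finger_gap: 0.0567
[0.521811   0.30949719 0.12006413]
```

View pics/w3.png

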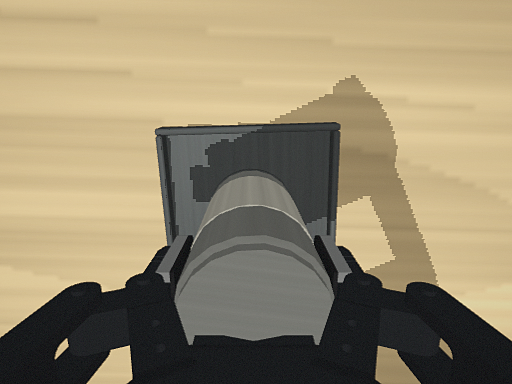

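The tin is over the tray, centred across it at (255,190), with its foot well inside. I'll lower it and release.

```bash
python3 -m inch '[{"x":0.0,"y":0.0,"z":-0.01,"turn":0.0},{"x":0.0,"y":0.0,"z":-0.0185,"turn":0.0},{"x":0.0,"y":0.0,"z":-0.0195,"turn":0.0},{"x":0.0,"y":0.0,"z":-0.0195,"turn":0.0}]'; python3 -m inch '[{"x":0.0,"y":0.0,"z":0.0,"turn":0.0},{"x":0.0,"y":0.0,"z":0.0,"turn":0.0},{"x":0.0,"y":0.0,"z":0.0,"turn":0.0},{"x":0.0,"y":0.0,"z":0.0,"turn":0.0},{"x":0.0,"y":0.0,"z":0.05,"turn":0.0},{"x":0.0,"y":0.0,"z":0.1,"turn":0.0},{"x":0.0,"y":0.0,"z":0.1,"turn":0.0}]' 0
```

```text
time: 4.68
position: [0.522, 0.3094, 0.1008]
tcp_rot: [0.717, -0.697, 0.001, -0.002]
contact_force: [-0.5, 0.1, -2.1]
finger_gap: 0.0564
time: 5.55
position: [0.5237, 0.3103, 0.2066]
tcp_rot: [0.717, -0.697, 0.002, -0.007]
contact_force: [0.3, -0.0, 1.4]
finger_gap: 0.0855
```

```bash
python3 -m inch '[{"x":0.003,"y":-0.05,"z":0.02,"turn":-1.0},{"x":0.006,"y":-0.11,"z":0.02,"turn":-2.0},{"x":0.009,"y":-0.17,"z":0.02,"turn":-3.0},{"x":0.012,"y":-0.23,"z":0.02,"turn":-4.0},{"x":0.016,"y":-0.29,"z":0.02,"turn":-4.6},{"x":0.02,"y":-0.345,"z":0.02,"turn":-4.6},{"x":0.0239,"y":-0.394,"z":0.02,"turn":-4.6},{"x":0.0239,"y":-0.394,"z":0.02,"turn":-4.6}]'
python3 - <<'E'
from om import *
c=cap('wrist')
P=cloud(c).reshape(-1,3)
s=bot.observe();x=R.from_quat(s['tcp_rot']).as_matrix()[:2,0];print(s['position'],np.degrees(np.arctan2(x[1],x[0])))
B=dict(can=(.115,.129,(.50,.60,-.14,-.03)),cap=(.130,.145,(.50,.60,-.14,-.03)),long=(.072,.095,(.58,.65,.01,.08)),short=(.040,.06,(.58,.65,-.12,-.05)),off=(.049,.07,(.57,.65,-.05,.005)))
for k,b in B.items():
    try:print(k,meas(P,*b))
    except Exception as e:print(k,e)
E
```

```text
time: 6.55
position: [0.5472, -0.0867, 0.2254]
tcp_rot: [-0.687, 0.727, -0.002, 0.006]
contact_force: [0.3, -0.1, 0.1]
finger_gap: 0.085
[ 0.54720676 -0.0848371   0.22556554] -93.14924277451263
can {'n': 4707, 'z': 0.1232, 'rect': (array([548.3, -83.8]), array([64.5, 50.3]), 86.8), 'circ': (array([548.5, -83.5]), 39.0), 'mean': array([548.8, -83.9], dtype=float32)}
cap {'n': 872, 'z': 0.1352, 'rect': (array([548.2, -83.8]), array([23.5, 23.1]), 11.3), 'circ': (array([547.8, -83.9]), 12.2), 'mean': array([548.1, -83.7], dtype=float32)}
long {'n': 1204, 'z': 0.0832, 'rect': (array([605.5,  43. ]), array([28., 29.]), 90.0), 'circ': (array([605. ,  43.2]), 15.5), 'mean': array([605.1,  43. ], dtype=float32)}
short {'n': 823, 'z': 0.0484, 'rect': (array([611., -84.]), array([28., 28.]), 90.0), 'circ': (array([610.9, -83.9]), 15.0), 'mean': array([611.1, -83.9], dtype=float32)}
off {'n': 1191, 'z': 0.0583, 'rect': (array([602.7, -19.6]), array([31.1, 30.7]), 16.7), 'circ': (array([602.5, -19.5]), 20.4), 'mean': array([602.7, -19.5], dtype=float32)}
```

```bash
python3 -m inch '[{"x":0.001,"y":0.001,"z":-0.05,"turn":0.0},{"x":0.001,"y":0.001,"z":-0.1,"turn":0.0},{"x":0.001,"y":0.001,"z":-0.1235,"turn":0.0},{"x":0.001,"y":0.001,"z":-0.1235,"turn":0.0},{"x":0.001,"y":0.001,"z":-0.1235,"turn":0.0}]'; python3 -m inch '[{"x":0.0,"y":0.0,"z":0.0,"turn":0.0},{"x":0.0,"y":0.0,"z":0.0,"turn":0.0},{"x":0.0,"y":0.0,"z":0.0,"turn":0.0},{"x":0.0,"y":0.0,"z":0.0,"turn":0.0}]' 0.7; python3 -m inch '[{"x":0.0,"y":0.0,"z":0.05,"turn":0.0},{"x":0.0,"y":0.0,"z":0.1,"turn":0.0},{"x":0.0,"y":0.0,"z":0.1,"turn":0.0}]'
```

```text
time: 7.22
position: [0.549, -0.0832, 0.1036]
tcp_rot: [-0.688, 0.726, -0.003, 0.007]
contact_force: [0.4, -0.1, -0.0]
finger_gap: 0.0854
time: 7.72
position: [0.5501, -0.0831, 0.1057]
tcp_rot: [-0.688, 0.726, -0.004, 0.009]
contact_force: [0.1, 2.2, 6.5]
finger_gap: 0.0631
time: 8.1
position: [0.5517, -0.0835, 0.2105]
tcp_rot: [-0.688, 0.726, -0.008, 0.011]
contact_force: [0.6, -0.4, -4.6]
finger_gap: 0.0636
```

```bash
python3 -m inch '[{"x":-0.02,"y":0.045,"z":0.0,"turn":0.0},{"x":-0.04,"y":0.1,"z":0.0,"turn":0.0},{"x":-0.06,"y":0.155,"z":0.0,"turn":0.0},{"x":-0.08,"y":0.21,"z":0.0,"turn":0.0},{"x":-0.1,"y":0.265,"z":0.0,"turn":0.0},{"x":-0.12,"y":0.32,"z":0.0,"turn":0.0},{"x":-0.139,"y":0.37,"z":0.0,"turn":0.0},{"x":-0.139,"y":0.3885,"z":-0.02,"turn":0.0}]'; python3 -m inch '[{"x":0.0,"y":0.0,"z":-0.03,"turn":0.0},{"x":0.0,"y":0.0,"z":-0.06,"turn":0.0},{"x":0.0,"y":0.0,"z":-0.06,"turn":0.0},{"x":0.0,"y":0.0,"z":-0.06,"turn":0.0}]'; python3 -c "
from om import *
c=cap('wrist');save(c,'w4')
s=bot.observe();print(s['position'],s['tcp_rot'],R.from_quat(s['tcp_rot']).as_matrix()[:,2])
"
```

```text
time: 9.1
position: [0.4112, 0.3075, 0.1896]
tcp_rot: [-0.689, 0.725, -0.008, 0.011]
contact_force: [0.6, -0.2, -4.0]
finger_gap: 0.0629
time: 9.6
position: [0.4113, 0.3074, 0.1301]
tcp_rot: [-0.689, 0.725, -0.008, 0.011]
contact_force: [0.3, -0.7, -3.6]
finger_gap: 0.063
[0.41168079 0.30762782 0.13079279] [-0.68895512  0.72466435 -0.00774374  0.01193553] [ 0.02796868  0.00522287 -0.99959516]
```

View pics/w4.png

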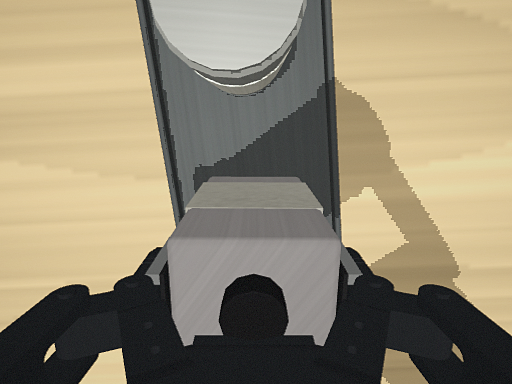

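The can hangs over the near half of the tray at (250,280), and the tin stands upright at (230,40). I'll lower the can and release it.

```bash
python3 -m inch '[{"x":0.0,"y":0.0,"z":-0.015,"turn":0.0},{"x":0.0,"y":0.0,"z":-0.025,"turn":0.0},{"x":0.0,"y":0.0,"z":-0.0275,"turn":0.0},{"x":0.0,"y":0.0,"z":-0.0275,"turn":0.0}]'; python3 -m inch '[{"x":0.0,"y":0.0,"z":0.0,"turn":0.0},{"x":0.0,"y":0.0,"z":0.0,"turn":0.0},{"x":0.0,"y":0.0,"z":0.0,"turn":0.0},{"x":0.0,"y":0.0,"z":0.0,"turn":0.0},{"x":0.0,"y":0.0,"z":0.05,"turn":0.0},{"x":0.0,"y":0.0,"z":0.1,"turn":0.0},{"x":0.0,"y":0.0,"z":0.12,"turn":0.0},{"x":0.0,"y":0.0,"z":0.12,"turn":0.0}]' 0
```

```text
time: 10.15
position: [0.4117, 0.3076, 0.1032]
tcp_rot: [-0.689, 0.725, -0.008, 0.012]
contact_force: [-0.2, 0.4, -4.1]
finger_gap: 0.063
time: 11.15
position: [0.4123, 0.308, 0.225]
tcp_rot: [-0.689, 0.725, -0.008, 0.014]
contact_force: [0.3, -0.6, -1.0]
finger_gap: 0.0852
```

```bash
python3 -m inch '[{"x":0.02,"y":-0.04,"z":0.0,"turn":10.0},{"x":0.05,"y":-0.08,"z":0.0,"turn":20.0},{"x":0.08,"y":-0.12,"z":0.0,"turn":30.0},{"x":0.11,"y":-0.16,"z":0.0,"turn":40.0},{"x":0.14,"y":-0.2,"z":0.0,"turn":50.0},{"x":0.17,"y":-0.235,"z":0.0,"turn":60.0},{"x":0.193,"y":-0.265,"z":0.0,"turn":70.0},{"x":0.193,"y":-0.265,"z":0.0,"turn":80.0}]' 0.3; python3 -m inch '[{"x":0.0,"y":0.0,"z":-0.02,"turn":10.0},{"x":0.0,"y":0.0,"z":-0.04,"turn":16.0},{"x":0.0,"y":0.0,"z":-0.05,"turn":16.0},{"x":0.0,"y":0.0,"z":-0.05,"turn":16.0}]'
python3 - <<'E'
from om import *
c=cap('wrist');save(c,'w5')
P=cloud(c).reshape(-1,3)
s=bot.observe();M=R.from_quat(s['tcp_rot']).as_matrix();x=M[:2,0];print(s['position'],np.degrees(np.arctan2(x[1],x[0])),M[:,2],s['joint_pos'])
print(proj(c,[.605,.043,.083]))
try:print(meas(P,.072,.095,(.58,.65,.01,.08)))
except Exception as e:print(e)
E
```

```text
time: 12.15
position: [0.6057, 0.0406, 0.2219]
tcp_rot: [0.994, -0.111, -0.005, -0.015]
contact_force: [-0.5, 0.1, -0.4]
finger_gap: 0.0596
time: 12.65
position: [0.6051, 0.0407, 0.1703]
tcp_rot: [0.999, 0.027, -0.008, -0.015]
contact_force: [-0.7, -1.7, 0.5]
finger_gap: 0.06
[0.60557218 0.04064624 0.17162805] 3.154503245958847 [-0.01500891  0.02872761 -0.99947459] [-0.00602959  0.32887399  1.2505854   0.02864111  1.57731925 -0.06091878]
[254.54788374 206.09873958]
{'n': 1477, 'z': 0.0832, 'rect': (array([605. ,  44.5]), array([29., 28.]), 90.0), 'circ': (array([604.8,  44.2]), 15.3), 'mean': array([604.9,  44.1], dtype=float32)}
```

View pics/w5.png

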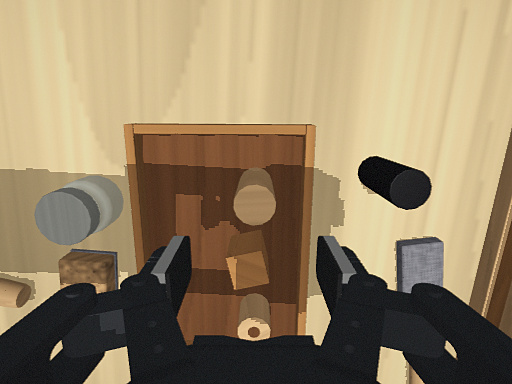

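The long dowel (plain, light wood, inside the caddy) is at (255,203). The look-alike at (395,183) is black and outside the caddy, so it isn't the one. The offcut is at (247,260) and the short dowel with its hole at (254,328).

```bash
python3 -m inch '[{"x":0.0,"y":0.003,"z":-0.04,"turn":0.0},{"x":-0.0005,"y":0.003,"z":-0.08,"turn":0.0},{"x":-0.0005,"y":0.003,"z":-0.1105,"turn":0.0},{"x":-0.0005,"y":0.003,"z":-0.1105,"turn":0.0},{"x":-0.0005,"y":0.003,"z":-0.1105,"turn":0.0}]'; python3 -m inch '[{"x":0.0,"y":0.0,"z":0.0,"turn":0.0},{"x":0.0,"y":0.0,"z":0.0,"turn":0.0},{"x":0.0,"y":0.0,"z":0.0,"turn":0.0},{"x":0.0,"y":0.0,"z":0.0,"turn":0.0}]' 0.9; python3 -m inch '[{"x":0.0,"y":0.0,"z":0.05,"turn":0.0},{"x":0.0,"y":0.0,"z":0.1,"turn":0.0},{"x":0.0,"y":0.0,"z":0.14,"turn":0.0},{"x":0.0,"y":0.0,"z":0.14,"turn":0.0}]'
```

```text
time: 13.32
position: [0.6062, 0.0437, 0.0634]
tcp_rot: [1.0, 0.027, -0.005, -0.015]
contact_force: [0.8, -0.2, 0.0]
finger_gap: 0.0601
time: 13.82
position: [0.6073, 0.0437, 0.0654]
tcp_rot: [1.0, 0.027, -0.004, -0.015]
contact_force: [-0.9, -0.8, 6.6]
finger_gap: 0.0292
time: 14.32
position: [0.6087, 0.0437, 0.2102]
tcp_rot: [1.0, 0.027, 0.0, -0.014]
contact_force: [-0.6, -0.3, -1.1]
finger_gap: 0.0287
```

```bash
python3 -m inch '[{"x":-0.02,"y":-0.04,"z":0.02,"turn":0.0},{"x":-0.045,"y":-0.09,"z":0.02,"turn":-1.0},{"x":-0.07,"y":-0.14,"z":0.02,"turn":-2.0},{"x":-0.095,"y":-0.19,"z":0.02,"turn":-3.0},{"x":-0.12,"y":-0.24,"z":0.02,"turn":-3.0},{"x":-0.145,"y":-0.29,"z":0.02,"turn":-3.0},{"x":-0.161,"y":-0.326,"z":0.02,"turn":-3.0},{"x":-0.161,"y":-0.326,"z":0.02,"turn":-3.0}]'
python3 - <<'E'
from om import *
c=cap('wrist');save(c,'w6')
P=cloud(c).reshape(-1,3)
s=bot.observe();M=R.from_quat(s['tcp_rot']).as_matrix();x=M[:2,0];print(s['position'],np.degrees(np.arctan2(x[1],x[0])),M[:,2])
for b in[(.115,.135,(.38,.52,-.4,-.2)),(.010,.022,(.37,.54,-.37,-.2))]:
    print(meas(P,*b))
E
```

```text
time: 15.32
position: [0.4462, -0.2841, 0.2289]
tcp_rot: [1.0, -0.001, -0.0, -0.015]
contact_force: [0.2, -1.4, -0.7]
finger_gap: 0.0289
[ 0.44698768 -0.28284483  0.22907553] -0.013408832304591592 [-3.78003854e-05  3.01466767e-02 -9.99545485e-01]
{'n': 2908, 'z': 0.1224, 'rect': (array([ 447. , -278.5]), array([70., 61.]), 0.0), 'circ': (array([ 447., -279.]), 45.5), 'mean': array([ 447. , -271.1], dtype=float32)}
{'n': 7569, 'z': 0.0153, 'rect': (array([ 447. , -281.5]), array([129., 130.]), 90.0), 'circ': (array([ 446.5, -281.5]), 89.8), 'mean': array([ 439.1, -250.3], dtype=float32)}
```

View pics/w6.png

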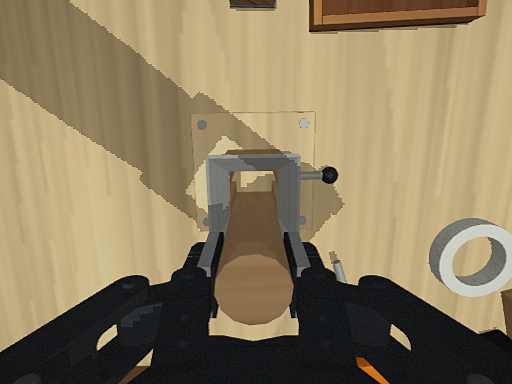

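The dowel hangs upright in the jaws at (253,280), right in front of the funnel (rim 208–300 px), and the bore is visible behind it. The measured magazine axis is about (0.447,−0.282), with the TCP 1 mm off. I'll lower it into the bore mouth.

```bash
python3 -m inch '[{"x":0.0,"y":0.0008,"z":-0.03,"turn":0.0},{"x":0.0,"y":0.0008,"z":-0.05,"turn":0.0},{"x":0.0,"y":0.0008,"z":-0.063,"turn":0.0},{"x":0.0,"y":0.0008,"z":-0.063,"turn":0.0}]'
python3 - <<'E'
from om import *
c=cap('wrist')
P=cloud(c).reshape(-1,3)
s=bot.observe();print(s['position'],s['contact_force'])
print(meas(P,.175,.195,(.42,.48,-.32,-.25)))
print(meas(P,.117,.130,(.38,.52,-.4,-.2)))
E
```

```text
time: 15.88
position: [0.4469, -0.2811, 0.165]
tcp_rot: [1.0, 0.0, -0.001, -0.016]
contact_force: [0.3, 0.1, -0.2]
finger_gap: 0.0283
[ 0.44725428 -0.28155201  0.16614939] [-0.04604695  0.43434249 -0.31784073]
{'n': 7514, 'z': 0.183, 'rect': (array([ 447. , -280.5]), array([29., 54.]), 90.0), 'circ': (array([ 447. , -272.8]), 27.1), 'mean': array([ 447.4, -280. ], dtype=float32)}
{'n': 3724, 'z': 0.1235, 'rect': (array([ 446.5, -267.5]), array([39., 69.]), 90.0), 'circ': (array([ 446.8, -268. ]), 39.2), 'mean': array([ 446.1, -261.4], dtype=float32)}
```

```bash
python3 -m inch '[{"x":0.0,"y":-0.0008,"z":-0.007,"turn":0.0},{"x":0.0,"y":-0.0008,"z":-0.012,"turn":0.0},{"x":0.0,"y":-0.0008,"z":-0.012,"turn":0.0}]'; python3 -m inch '[{"x":0.0,"y":0.0,"z":0.0,"turn":0.0},{"x":0.0,"y":0.0,"z":0.0,"turn":0.0},{"x":0.0,"y":0.0,"z":0.0,"turn":0.0},{"x":0.0,"y":0.0,"z":0.04,"turn":0.0},{"x":0.0,"y":0.0,"z":0.08,"turn":0.0},{"x":0.0,"y":0.0,"z":0.08,"turn":0.0}]' 0.3
python3 - <<'E'
from om import *
c=cap('side');b=(120,260,300,384);save(c,'s1',(130,250,290,380),4)
P=cloud(c).reshape(-1,3); q=P[(abs(P[:,0]-.447)<.012)&(abs(P[:,1]+.2825)<.012)];print(np.percentile(q[:,2],[5,50,95]))
P=cloud(cap('wrist')).reshape(-1,3); q=P[(abs(P[:,0]-.447)<.012)&(abs(P[:,1]+.2825)<.012)&(P[:,2]<.13)];print(len(q),np.percentile(q[:,2],[5,50,95]) if len(q) else '')
E
```

```text
time: 16.3
position: [0.4471, -0.2823, 0.1537]
tcp_rot: [1.0, 0.0, -0.0, -0.015]
contact_force: [0.4, 0.1, -1.5]
finger_gap: 0.0289
time: 17.05
position: [0.4482, -0.2831, 0.2378]
tcp_rot: [1.0, 0.0, 0.003, -0.013]
contact_force: [-0.2, -0.8, 0.8]
finger_gap: 0.0594
[0.08840963 0.5370894  0.53843429]
735 [0.08235187 0.09034251 0.09148627]
```

View pics/s1.png

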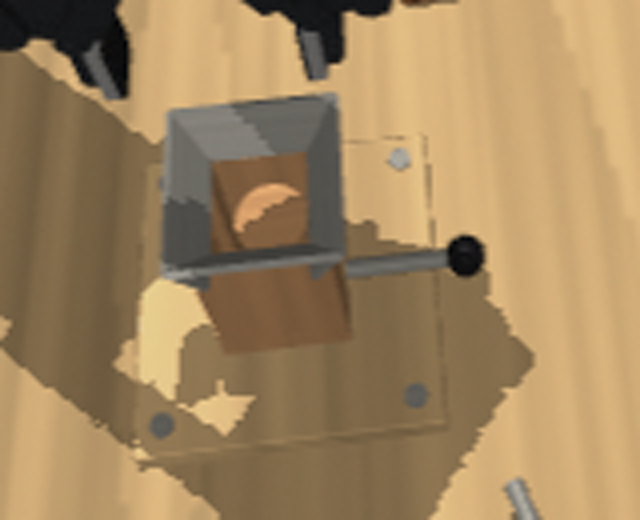

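The long dowel is seated upright. Its top is visible in the bore at (268,215) in the crop, at z = 0.090 m, the expected 15+75 mm. Next is the short dowel.

```bash
python3 -m inch '[{"x":0.03,"y":0.04,"z":0.0,"turn":1.0},{"x":0.06,"y":0.08,"z":0.0,"turn":2.0},{"x":0.1,"y":0.12,"z":0.0,"turn":3.0},{"x":0.13,"y":0.16,"z":-0.02,"turn":3.0},{"x":0.163,"y":0.199,"z":-0.05,"turn":3.0},{"x":0.163,"y":0.199,"z":-0.09,"turn":3.0},{"x":0.163,"y":0.199,"z":-0.11,"turn":3.0},{"x":0.163,"y":0.199,"z":-0.11,"turn":3.0}]' 0.45
python3 - <<'E'
from om import *
c=cap('wrist')
P=cloud(c).reshape(-1,3)
s=bot.observe();M=R.from_quat(s['tcp_rot']).as_matrix();print(s['position'],M[:,2],s['finger_gap'])
print(meas(P,.040,.055,(.58,.64,-.12,-.05)))
q=P[(P[:,2]>.018)&(P[:,2]<.032)&(P[:,0]>.64)&(P[:,0]<.67)&(abs(P[:,1]+.07)<.03)];print(np.percentile(q[:,0],[2,50,98]) if len(q) else 0)
save(c,'w7')
E
```

```text
time: 18.15
position: [0.6088, -0.0835, 0.1214]
tcp_rot: [1.0, 0.026, -0.003, -0.016]
contact_force: [0.4, -0.6, 1.0]
finger_gap: 0.0469
[ 0.60978771 -0.08384112  0.12365376] [-0.0029185   0.03073549 -0.99952329] 0.04709236401817997
{'n': 1636, 'z': 0.0483, 'rect': (array([610.5, -83.5]), array([29., 29.]), 90.0), 'circ': (array([611. , -83.5]), 15.3), 'mean': array([610.8, -83.3], dtype=float32)}
[0.65107115 0.65529212 0.66032941]
```

View pics/w7.png

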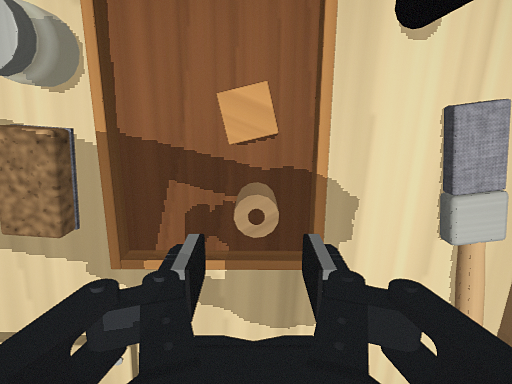

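The view shows the short dowel, light wood with a dark central hole, at (256,213), centred between the jaws. The offcut is at (248,112).

```bash
python3 -m inch '[{"x":0.001,"y":0.001,"z":-0.04,"turn":0.0},{"x":0.001,"y":0.001,"z":-0.065,"turn":0.0},{"x":0.001,"y":0.001,"z":-0.076,"turn":0.0},{"x":0.001,"y":0.001,"z":-0.076,"turn":0.0}]'; python3 -m inch '[{"x":0.0,"y":0.0,"z":0.0,"turn":0.0},{"x":0.0,"y":0.0,"z":0.0,"turn":0.0},{"x":0.0,"y":0.0,"z":0.0,"turn":0.0}]' 0.9; python3 -m inch '[{"x":0.0,"y":0.0,"z":0.05,"turn":0.0},{"x":0.0,"y":0.0,"z":0.1,"turn":0.0},{"x":0.0,"y":0.0,"z":0.15,"turn":0.0},{"x":0.0,"y":0.0,"z":0.15,"turn":0.0}]'
```

```text
time: 18.7
position: [0.6112, -0.0833, 0.0486]
tcp_rot: [1.0, 0.026, -0.001, -0.015]
contact_force: [-0.3, 1.3, -0.4]
finger_gap: 0.0471
time: 19.08
position: [0.6124, -0.0836, 0.051]
tcp_rot: [1.0, 0.026, 0.001, -0.015]
contact_force: [-0.8, -0.1, 6.8]
finger_gap: 0.0278
time: 19.58
position: [0.6143, -0.0839, 0.2074]
tcp_rot: [1.0, 0.026, 0.007, -0.014]
contact_force: [-0.5, 0.5, 0.0]
finger_gap: 0.0279
```

```bash
python3 -m inch '[{"x":-0.03,"y":-0.04,"z":0.0,"turn":-1.0},{"x":-0.07,"y":-0.08,"z":0.0,"turn":-2.0},{"x":-0.11,"y":-0.13,"z":0.0,"turn":-3.0},{"x":-0.145,"y":-0.17,"z":0.0,"turn":-3.0},{"x":-0.167,"y":-0.1985,"z":0.0,"turn":-3.0},{"x":-0.167,"y":-0.1985,"z":0.0,"turn":-3.0},{"x":-0.167,"y":-0.1985,"z":0.0,"turn":-3.0}]'
python3 - <<'E'
from om import *
c=cap('wrist');save(c,'w8')
P=cloud(c).reshape(-1,3)
s=bot.observe();M=R.from_quat(s['tcp_rot']).as_matrix();print(s['position'],M[:,2])
q=P[(abs(P[:,0]-.447)<.012)&(P[:,1]>-.31)&(P[:,1]<-.25)&(P[:,2]>.15)&(P[:,2]<.22)]
print(len(q),np.percentile(q,[2,50,98],axis=0) if len(q) else '')
E
```

```text
time: 20.45
position: [0.4474, -0.2819, 0.2068]
tcp_rot: [1.0, -0.0, 0.007, -0.014]
contact_force: [-0.7, -0.0, -0.9]
finger_gap: 0.0276
[ 0.44767093 -0.28164247  0.20690174] [ 0.01338008  0.02741347 -0.99953463]
4182 [[ 0.43574584 -0.29442375  0.16908553]
 [ 0.44738316 -0.27615115  0.20387628]
 [ 0.45838014 -0.26714053  0.20530356]]
```

View pics/w8.png

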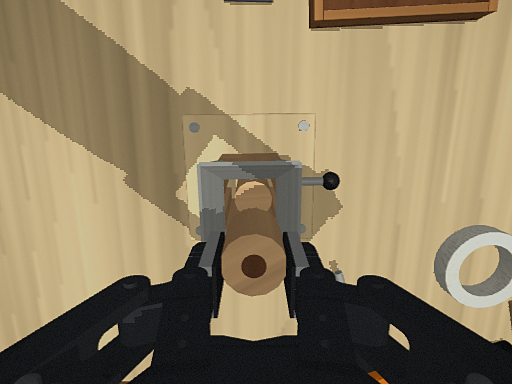

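The short dowel, hole up, hangs upright at (253,262) in line with the funnel, and the seated long dowel's top shows at (253,195). I'll lower it and release.

```bash
python3 -m inch '[{"x":-0.0005,"y":-0.0003,"z":-0.03,"turn":0.0},{"x":-0.0005,"y":-0.0003,"z":-0.05,"turn":0.0},{"x":-0.0005,"y":-0.0003,"z":-0.0555,"turn":0.0},{"x":-0.0005,"y":-0.0003,"z":-0.0555,"turn":0.0}]'; python3 -m inch '[{"x":0.0,"y":0.0,"z":0.0,"turn":0.0},{"x":0.0,"y":0.0,"z":0.0,"turn":0.0},{"x":0.0,"y":0.0,"z":0.0,"turn":0.0},{"x":0.0,"y":0.0,"z":0.04,"turn":0.0},{"x":0.0,"y":0.0,"z":0.08,"turn":0.0},{"x":0.0,"y":0.0,"z":0.08,"turn":0.0}]' 0.3
python3 - <<'E'
from om import *
c=cap('side');save(c,'s2',(130,250,290,380),4)
P=cloud(cap('wrist')).reshape(-1,3)
print(meas(P,.126,.15,(.40,.50,-.33,-.24)))
P=cloud(c).reshape(-1,3)
print(meas(P,.110,.15,(.50,.57,.26,.36)),meas(P,.11,.125,(.36,.46,.25,.36)),meas(P,.125,.15,(.36,.46,.25,.36)),sep='\n')
E
```

```text
time: 21.0
position: [0.4476, -0.2815, 0.1516]
tcp_rot: [1.0, 0.001, 0.007, -0.014]
contact_force: [-0.9, 1.3, 0.1]
finger_gap: 0.0281
time: 21.75
position: [0.4487, -0.2823, 0.2358]
tcp_rot: [1.0, 0.001, 0.01, -0.012]
contact_force: [0.1, 0.4, -0.5]
finger_gap: 0.0598
{'n': 1274, 'z': 0.1303, 'rect': (array([ 449.5, -281.5]), array([29., 29.]), 90.0), 'circ': (array([ 449.2, -281.9]), 15.2), 'mean': array([ 449.3, -281.8], dtype=float32)}Traceback (most recent call last):
  File "<stdin>", line 6, in <module>
  File "om.py", line 5, in meas
    lo,hi=np.percentile(q[:,:2],1.0,0),np.percentile(q[:,:2],99.,0)
          ~~~~~~~~~~~~~^^^^^^^^^^^^^^^
    return _quantile_unchecked(
        a, q, axis, out, overwrite_input, method, keepdims, weights)
    return _ureduce(a,
                    func=_quantile_ureduce_func,
    ...<5 lines>...
                    overwrite_input=overwrite_input,
                    method=method)
    r = func(a, **kwargs)
    result = _quantile(arr,
                       quantiles=q,
    ...<2 lines>...
                       out=out,
                       weights=wgt)
    slices_having_nans = np.isnan(arr[-1, ...])
                                  ~~~^^^^^^^^^
IndexError: index -1 is out of bounds for axis 0 with size 0
```

View pics/s2.png

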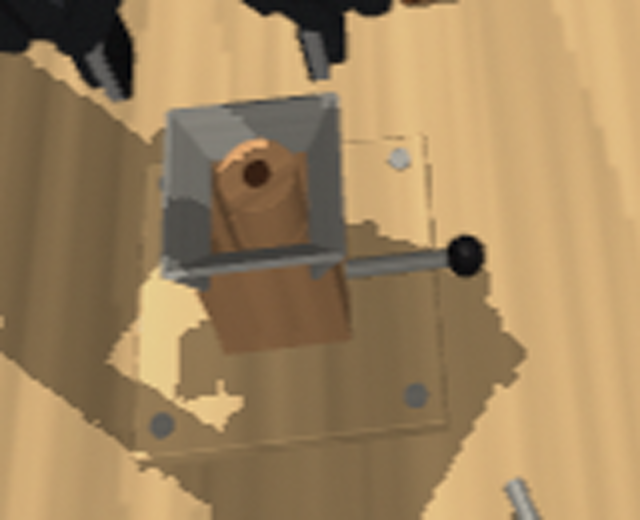

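Both dowels are loaded: the short one stands upright, hole up at (256,173) in the crop, with its top at z = 0.1303 m, 5 mm above the rim. The traceback only means the arm hid the tin from the side camera. Back to the tray, can first.

```bash
python3 -m inch '[{"x":0.0,"y":0.05,"z":0.01,"turn":-10.0},{"x":0.0,"y":0.11,"z":0.01,"turn":-20.0},{"x":0.0,"y":0.17,"z":0.01,"turn":-30.0},{"x":0.0,"y":0.23,"z":0.01,"turn":-40.0},{"x":0.0,"y":0.29,"z":0.01,"turn":-50.0},{"x":-0.01,"y":0.35,"z":0.01,"turn":-60.0},{"x":-0.02,"y":0.41,"z":0.01,"turn":-70.0},{"x":-0.03,"y":0.46,"z":0.01,"turn":-80.0}]' 0; python3 -m inch '[{"x":0.0,"y":0.05,"z":0.0,"turn":-7.0},{"x":-0.01,"y":0.1,"z":0.0,"turn":-13.0},{"x":-0.01,"y":0.11,"z":0.0,"turn":-13.0},{"x":-0.01,"y":0.11,"z":0.0,"turn":-13.0}]'
cat > t.py <<'E'
from om import *
c=cap('wrist')
P=cloud(c).reshape(-1,3)
s=bot.observe();M=R.from_quat(s['tcp_rot']).as_matrix();x=M[:2,0];print(s['position'],np.degrees(np.arctan2(x[1],x[0])),M[:,2])
for b in((.118,.15,(.48,.57,.26,.36)),(.108,.124,(.36,.46,.25,.36)),(.125,.15,(.36,.46,.25,.36))):
  try:print(meas(P,*b))
  except Exception as e:print('none')
E
python3 t.py
```

```text
time: 22.85
position: [0.4242, 0.1435, 0.2399]
tcp_rot: [0.798, -0.602, 0.013, -0.006]
contact_force: [0.1, 0.4, 0.4]
finger_gap: 0.0855
time: 23.35
position: [0.4139, 0.2534, 0.2387]
tcp_rot: [0.725, -0.688, 0.013, -0.003]
contact_force: [0.5, -0.5, 0.7]
finger_gap: 0.0855
[0.4141926  0.2527433  0.23899022] -87.07318212412295 [ 0.02381716 -0.01349468 -0.99962525]
{'n': 6006, 'z': 0.1303, 'rect': (array([519.5, 309.5]), array([55., 57.]), 90.0), 'circ': (array([519.9, 310.1]), 29.2), 'mean': array([519.3, 309.4], dtype=float32)}
{'n': 4243, 'z': 0.1201, 'rect': (array([411.2, 306.9]), array([65. , 50.1]), 86.7), 'circ': (array([411. , 306.5]), 39.2), 'mean': array([411.7, 306.2], dtype=float32)}
{'n': 808, 'z': 0.1322, 'rect': (array([411. , 306.5]), array([23., 22.]), 90.0), 'circ': (array([411. , 306.7]), 12.3), 'mean': array([411. , 306.6], dtype=float32)}
```

```bash
python3 -m inch '[{"x":-0.003,"y":0.054,"z":0.0,"turn":-6.2},{"x":-0.003,"y":0.054,"z":-0.02,"turn":-6.2},{"x":-0.003,"y":0.054,"z":-0.06,"turn":-6.2},{"x":-0.003,"y":0.054,"z":-0.1,"turn":-6.2},{"x":-0.003,"y":0.054,"z":-0.138,"turn":-6.2},{"x":-0.003,"y":0.054,"z":-0.138,"turn":-6.2},{"x":-0.003,"y":0.054,"z":-0.138,"turn":-6.2}]' 0; python3 t.py;  python3 -m inch '[{"x":0.0,"y":0.0,"z":0.0,"turn":0.0},{"x":0.0,"y":0.0,"z":0.0,"turn":0.0},{"x":0.0,"y":0.0,"z":0.0,"turn":0.0},{"x":0.0,"y":0.0,"z":0.0,"turn":0.0}]' 0.7
```

```text
time: 24.28
position: [0.4123, 0.3064, 0.1028]
tcp_rot: [-0.686, 0.727, -0.014, 0.004]
contact_force: [-0.0, -0.5, 1.1]
finger_gap: 0.0853
[0.41244823 0.30680268 0.10325453] -93.31863146152665 [ 0.02518307 -0.01414106 -0.99958283]
{'n': 9931, 'z': 0.1301, 'rect': (array([499.7, 310.9]), array([51.2, 18. ]), 86.8), 'circ': (array([507.5, 310.5]), 25.6), 'mean': array([501.1, 311.2], dtype=float32)}
{'n': 17839, 'z': 0.12, 'rect': (array([412.5, 306.8]), array([64.7, 47.7]), 86.7), 'circ': (array([411.8, 306.6]), 38.8), 'mean': array([416.6, 306.7], dtype=float32)}
{'n': 9327, 'z': 0.1331, 'rect': (array([412.3, 306.4]), array([23.7, 21.2]), 71.6), 'circ': (array([411.1, 307.2]), 12.4), 'mean': array([412.1, 306.8], dtype=float32)}
time: 24.82
position: [0.4136, 0.3076, 0.1056]
tcp_rot: [-0.686, 0.727, -0.014, 0.007]
contact_force: [-0.1, 1.0, 7.3]
finger_gap: 0.0634
```

```bash
python3 -m inch '[{"x":0.0,"y":0.0,"z":0.04,"turn":0.0},{"x":0.0,"y":0.0,"z":0.09,"turn":0.0},{"x":0.0,"y":-0.04,"z":0.1,"turn":0.0},{"x":0.01,"y":-0.09,"z":0.1,"turn":0.0},{"x":0.03,"y":-0.145,"z":0.1,"turn":0.0},{"x":0.05,"y":-0.2,"z":0.1,"turn":0.0},{"x":0.075,"y":-0.255,"z":0.1,"turn":0.0},{"x":0.1,"y":-0.305,"z":0.1,"turn":0.0}]'; python3 -m inch '[{"x":0.02,"y":-0.045,"z":0.0,"turn":0.0},{"x":0.037,"y":-0.086,"z":-0.02,"turn":0.0},{"x":0.037,"y":-0.086,"z":-0.05,"turn":0.0},{"x":0.037,"y":-0.086,"z":-0.07,"turn":0.0},{"x":0.037,"y":-0.086,"z":-0.07,"turn":0.0}]'
cat > t2.py <<'E'
from om import *
c=cap('wrist')
P=cloud(c).reshape(-1,3)
s=bot.observe();M=R.from_quat(s['tcp_rot']).as_matrix();x=M[:2,0];print(s['position'],np.degrees(np.arctan2(x[1],x[0])),M[:,2])
p=s['position'];w=.045
q=P[(abs(P[:,0]-p[0])<.05)&(abs(P[:,1]-p[1])<.026)&(P[:,2]>p[2]-.01)&(P[:,2]<p[2]+.05)]
hh,e=np.histogram(q[:,2],np.arange(p[2]-.01,p[2]+.05,.002));print(dict(zip(e.round(3).tolist(),hh.tolist())))
A=np.c_[q[:,:2],np.ones(len(q))]
zt=e[np.argmax(hh)];t=q[abs(q[:,2]-zt-.001)<.003];a=np.linalg.lstsq(np.c_[t[:,:2]-p[:2],np.ones(len(t))],t[:,2],rcond=None)[0];print('top plane slope',a)
for b in((zt-.004,zt+.004),(zt+.008,zt+.02)):
  try:print(meas(P,*b,(p[0]-.05,p[0]+.05,p[1]-.034,p[1]+.034)))
  except Exception as e:print('none')
E
python3 t2.py
```

```text
time: 25.82
position: [0.5137, 0.0006, 0.2055]
tcp_rot: [-0.686, 0.727, -0.014, 0.006]
contact_force: [0.4, 0.6, -3.5]
finger_gap: 0.0631
time: 26.45
position: [0.5493, -0.0852, 0.1331]
tcp_rot: [-0.686, 0.727, -0.012, 0.005]
contact_force: [0.0, -0.9, -3.4]
finger_gap: 0.0632
[ 0.55025896 -0.08525725  0.13498617] -93.31474198369054 [ 0.02670588 -0.01133315 -0.99957909]
{0.125: 173, 0.127: 182, 0.129: 186, 0.131: 217, 0.133: 218, 0.135: 210, 0.137: 238, 0.139: 237, 0.141: 256, 0.143: 325, 0.145: 1409, 0.147: 8603, 0.149: 327, 0.151: 149, 0.153: 177, 0.155: 173, 0.157: 396, 0.159: 2662, 0.161: 36, 0.163: 0, 0.165: 0, 0.167: 0, 0.169: 0, 0.171: 0, 0.173: 0, 0.175: 0, 0.177: 15, 0.179: 56, 0.181: 123}
top plane slope [-0.01592069  0.00588604  0.14777713]
{'n': 13940, 'z': 0.1477, 'rect': (array([548.6, -86.1]), array([64.7, 48. ]), 86.4), 'circ': (array([549.5, -86.2]), 37.7), 'mean': array([552.8, -86.5], dtype=float32)}
{'n': 3602, 'z': 0.1597, 'rect': (array([548., -86.]), array([24., 22.]), 90.0), 'circ': (array([547., -86.]), 12.2), 'mean': array([547.5, -86.1], dtype=float32)}
```

```bash
python3 -m inch '[{"x":0.0003,"y":0.0022,"z":-0.01,"turn":0.3},{"x":0.0003,"y":0.0022,"z":-0.018,"turn":0.3},{"x":0.0003,"y":0.0022,"z":-0.0225,"turn":0.3},{"x":0.0003,"y":0.0022,"z":-0.0225,"turn":0.3}]'; python3 t2.py
```

```text
time: 27.0
position: [0.5504, -0.083, 0.1121]
tcp_rot: [-0.688, 0.725, -0.013, 0.006]
contact_force: [-0.3, 0.1, -4.2]
finger_gap: 0.0634
[ 0.55056057 -0.08304344  0.11248149] -93.0110871824954 [ 0.02667954 -0.01118098 -0.99958151]
{0.102: 167, 0.104: 168, 0.106: 187, 0.108: 201, 0.11: 186, 0.112: 228, 0.114: 223, 0.116: 239, 0.118: 245, 0.12: 250, 0.122: 396, 0.124: 3675, 0.126: 6416, 0.128: 166, 0.13: 155, 0.132: 168, 0.134: 181, 0.136: 1099, 0.138: 1955, 0.14: 2, 0.142: 0, 0.144: 0, 0.146: 0, 0.148: 0, 0.15: 0, 0.152: 0, 0.154: 3, 0.156: 18, 0.158: 85}
top plane slope [-0.01013009  0.00487756  0.12675975]
{'n': 13943, 'z': 0.1266, 'rect': (array([549.9, -83.8]), array([65.2, 47.1]), 86.7), 'circ': (array([550.8, -84. ]), 37.3), 'mean': array([553.7, -84.2], dtype=float32)}
{'n': 3506, 'z': 0.1387, 'rect': (array([549., -84.]), array([24., 22.]), 90.0), 'circ': (array([547.8, -84.2]), 12.5), 'mean': array([548.5, -84. ], dtype=float32)}
```

```bash
python3 -m inch '[{"x":-0.0004,"y":0.0001,"z":-0.002,"turn":0.0},{"x":-0.0004,"y":0.0001,"z":-0.0036,"turn":0.0},{"x":-0.0004,"y":0.0001,"z":-0.0036,"turn":0.0}]';  python3 -m inch '[{"x":0.0,"y":0.0,"z":0.0,"turn":0.0},{"x":0.0,"y":0.0,"z":0.0,"turn":0.0},{"x":0.0,"y":0.0,"z":0.0,"turn":0.0},{"x":0.0,"y":0.0,"z":0.0,"turn":0.0},{"x":0.0,"y":0.0,"z":0.05,"turn":0.0},{"x":0.0,"y":0.0,"z":0.1,"turn":0.0},{"x":0.0,"y":0.0,"z":0.12,"turn":0.0},{"x":0.0,"y":0.0,"z":0.12,"turn":0.0}]' 0
cat > t3.py <<'E'
from om import *
c=cap('wrist')
P=cloud(c).reshape(-1,3)
s=bot.observe();M=R.from_quat(s['tcp_rot']).as_matrix();x=M[:2,0];print(s['position'],np.degrees(np.arctan2(x[1],x[0])),M[:,2])
B=dict(rtin=(.123,.145,(.50,.60,-.01,.08)),can=(.115,.129,(.50,.60,-.14,-.03)),cap=(.130,.145,(.50,.60,-.14,-.03)),off=(.049,.07,(.57,.65,-.05,.005)),jar=(.05,.07,(.42,.49,-.03,.05)))
for k,b in B.items():
    try:print(k,meas(P,*b))
    except Exception as e:print(k,'none')
E
python3 t3.py
```

```text
time: 27.42
position: [0.5502, -0.083, 0.1089]
tcp_rot: [-0.688, 0.725, -0.013, 0.006]
contact_force: [0.1, 0.1, -4.1]
finger_gap: 0.0633
time: 28.42
position: [0.5509, -0.0831, 0.2308]
tcp_rot: [-0.688, 0.725, -0.015, 0.007]
contact_force: [-0.4, -0.2, -0.7]
finger_gap: 0.0853
[ 0.55021721 -0.0829937   0.22872955] -93.01655544815027 [ 0.02722277 -0.01132433 -0.99956525]
rtin none
can {'n': 4443, 'z': 0.1231, 'rect': (array([547.7, -83.4]), array([64.2, 50.4]), 87.1), 'circ': (array([547.8, -83.3]), 38.7), 'mean': array([548.4, -83.4], dtype=float32)}
cap {'n': 834, 'z': 0.1352, 'rect': (array([547.5, -83.5]), array([23., 23.]), 90.0), 'circ': (array([547.4, -83.2]), 12.1), 'mean': array([547.4, -83.3], dtype=float32)}
off {'n': 1132, 'z': 0.0582, 'rect': (array([602.6, -19.3]), array([30.3, 31.2]), 16.3), 'circ': (array([602.5, -19.5]), 20.4), 'mean': array([602.6, -19.5], dtype=float32)}
jar {'n': 799, 'z': 0.0599, 'rect': (array([453.9,   6.7]), array([24.1, 45.1]), 75.6), 'circ': (array([456.,  15.]), 22.6), 'mean': array([454. ,   7.7], dtype=float32)}
```

The can stands back on its spot, within 0.5 mm and about 0.3°. Now the round tin.

```bash
python3 -m inch '[{"x":-0.004,"y":0.05,"z":0.0,"turn":1.0},{"x":-0.008,"y":0.11,"z":0.0,"turn":2.0},{"x":-0.012,"y":0.17,"z":0.0,"turn":3.0},{"x":-0.016,"y":0.23,"z":0.0,"turn":4.0},{"x":-0.02,"y":0.29,"z":0.0,"turn":4.6},{"x":-0.025,"y":0.345,"z":0.0,"turn":4.6},{"x":-0.0295,"y":0.3925,"z":0.0,"turn":4.6},{"x":-0.0295,"y":0.3925,"z":-0.02,"turn":4.6}]' 0; python3 t.py
```

```text
time: 29.48
position: [0.5197, 0.3127, 0.2074]
tcp_rot: [0.718, -0.696, 0.013, -0.006]
contact_force: [0.1, -0.4, -0.5]
finger_gap: 0.0857
[0.51889509 0.31058909 0.20294882] -88.25043316016286 [ 0.02177749 -0.01229031 -0.9996873 ]
{'n': 5450, 'z': 0.1302, 'rect': (array([521.3, 310.4]), array([56.2, 56. ]), 53.1), 'circ': (array([520.4, 310.5]), 29.1), 'mean': array([521. , 310.5], dtype=float32)}
none
none
```

```bash
python3 -m inch '[{"x":0.002,"y":0.0,"z":-0.04,"turn":0.0},{"x":0.002,"y":0.0,"z":-0.08,"turn":0.0},{"x":0.002,"y":0.0,"z":-0.103,"turn":0.0},{"x":0.002,"y":0.0,"z":-0.103,"turn":0.0}]' 0;  python3 -m inch '[{"x":0.0,"y":0.0,"z":0.0,"turn":0.0},{"x":0.0,"y":0.0,"z":0.0,"turn":0.0},{"x":0.0,"y":0.0,"z":0.0,"turn":0.0},{"x":0.0,"y":0.0,"z":0.0,"turn":0.0}]' 0.7;  python3 -m inch '[{"x":0.0,"y":0.0,"z":0.04,"turn":0.0},{"x":0.0,"y":0.0,"z":0.09,"turn":0.0},{"x":0.0,"y":-0.04,"z":0.1,"turn":0.0},{"x":0.005,"y":-0.09,"z":0.1,"turn":0.0},{"x":0.01,"y":-0.145,"z":0.1,"turn":0.0},{"x":0.015,"y":-0.2,"z":0.09,"turn":0.0},{"x":0.024,"y":-0.25,"z":0.07,"turn":0.0},{"x":0.024,"y":-0.2745,"z":0.05,"turn":0.0}]'; python3 -m inch '[{"x":0.0,"y":0.0,"z":-0.01,"turn":0.0},{"x":0.0,"y":0.0,"z":-0.01,"turn":0.0}]'; python3 t2.py
```

```text
time: 30.02
position: [0.5193, 0.3092, 0.0963]
tcp_rot: [0.718, -0.696, 0.011, 0.0]
contact_force: [-0.2, 0.3, -0.3]
finger_gap: 0.0851
time: 30.52
position: [0.5198, 0.3097, 0.0977]
tcp_rot: [0.718, -0.696, 0.011, -0.001]
contact_force: [-0.9, 2.0, 4.0]
finger_gap: 0.0569
time: 31.52
position: [0.5434, 0.0324, 0.1462]
tcp_rot: [0.717, -0.697, 0.011, -0.0]
contact_force: [0.7, -0.1, -3.0]
finger_gap: 0.0567
time: 31.78
position: [0.5426, 0.0328, 0.135]
tcp_rot: [0.717, -0.697, 0.01, 0.001]
contact_force: [0.6, 0.6, -3.1]
finger_gap: 0.0571
[0.54315289 0.03316487 0.13607133] -88.37598094889353 [ 0.01497487 -0.01508542 -0.99977407]
{0.126: 249, 0.128: 214, 0.13: 139, 0.132: 136, 0.134: 150, 0.136: 160, 0.138: 178, 0.14: 168, 0.142: 166, 0.144: 213, 0.146: 203, 0.148: 212, 0.15: 216, 0.152: 232, 0.154: 257, 0.156: 248, 0.158: 297, 0.16: 947, 0.162: 794, 0.164: 344, 0.166: 7468, 0.168: 4613, 0.17: 11, 0.172: 1, 0.174: 0, 0.176: 0, 0.178: 18, 0.18: 111, 0.182: 175}
top plane slope [-0.01716642  0.01307851  0.16799897]
{'n': 13767, 'z': 0.1678, 'rect': (array([553.3,  33.5]), array([35.6, 67.1]), 1.4), 'circ': (array([554.5,  33.5]), 33.5), 'mean': array([552.3,  32.1], dtype=float32)}
{'n': 1057, 'z': 0.1839, 'rect': (array([558. ,   6.5]), array([13.,  6.]), 90.0), 'circ': (array([558. ,   6.5]), 7.2), 'mean': array([558.9,   5.1], dtype=float32)}
```

```bash
python3 -m inch '[{"x":0.001,"y":0.003,"z":-0.012,"turn":0.0},{"x":0.001,"y":0.003,"z":-0.024,"turn":0.0},{"x":0.001,"y":0.003,"z":-0.032,"turn":0.0},{"x":0.001,"y":0.003,"z":-0.032,"turn":0.0}]'
python3 - <<'E'
from om import *
c=cap('wrist');P=cloud(c).reshape(-1,3);p=bot.observe()['position'];print(p)
t=P[(abs(P[:,0]-p[0]-.015)<.03)&(abs(P[:,1]-p[1])<.025)&(P[:,2]>.131)&(P[:,2]<.143)]
print(np.percentile(t[:,2],[5,50,95]))
# far (+x) edge of lid rim: per-y max x, fit circle r=.027
e=np.array([[t[abs(t[:,1]-y)<.001][:,0].max(),y] for y in np.arange(p[1]-.018,p[1]+.018,.002)])
from scipy.optimize import least_squares as L
print(L(lambda v:np.hypot(e[:,0]-v[0],e[:,1]-v[1])-.0275,[p[0],p[1]]).x)
E
```

```text
time: 32.33
position: [0.5436, 0.0363, 0.103]
tcp_rot: [0.717, -0.697, 0.01, 0.001]
contact_force: [0.1, -1.0, -2.7]
finger_gap: 0.0566
[0.54405921 0.03621893 0.10379355]
[0.13420566 0.13585299 0.1368614 ]
[0.54413565 0.03564954]
```

```bash
python3 -m inch '[{"x":0.0007,"y":0.0002,"z":-0.0015,"turn":0.0},{"x":0.0007,"y":0.0003,"z":-0.003,"turn":0.0},{"x":0.0007,"y":0.0003,"z":-0.003,"turn":0.0}]';  python3 -m inch '[{"x":0.0,"y":0.0,"z":0.0,"turn":0.0},{"x":0.0,"y":0.0,"z":0.0,"turn":0.0},{"x":0.0,"y":0.0,"z":0.0,"turn":0.0},{"x":0.0,"y":0.0,"z":0.0,"turn":0.0},{"x":0.0,"y":0.0,"z":0.05,"turn":0.0},{"x":0.0,"y":0.0,"z":0.1,"turn":0.0},{"x":0.0,"y":0.0,"z":0.12,"turn":0.0},{"x":0.0,"y":0.0,"z":0.12,"turn":0.0}]' 0; python3 -m inch '[{"x":-0.05,"y":-0.02,"z":0.04,"turn":0.0},{"x":-0.08,"y":-0.06,"z":0.05,"turn":0.0},{"x":-0.08,"y":-0.06,"z":0.05,"turn":0.0},{"x":-0.08,"y":-0.06,"z":0.05,"turn":0.0}]';python3 t3.py; python3 -c "
from h import *
save(cap('scene'),'fin',(70,100,420,260),2)"
```

```text
time: 32.75
position: [0.5448, 0.0365, 0.1008]
tcp_rot: [0.717, -0.697, 0.01, 0.0]
contact_force: [-0.5, -0.4, -2.4]
finger_gap: 0.0568
time: 33.75
position: [0.5455, 0.0365, 0.2227]
tcp_rot: [0.717, -0.697, 0.012, -0.001]
contact_force: [-0.5, -1.0, -1.0]
finger_gap: 0.0853
time: 34.25
position: [0.4653, -0.0233, 0.2712]
tcp_rot: [0.717, -0.697, 0.011, -0.0]
contact_force: [-0.0, -0.7, 0.0]
finger_gap: 0.0855
[ 0.46550372 -0.02303119  0.27107636] -88.35503682527347 [ 0.01592708 -0.01448373 -0.99976825]
rtin {'n': 4262, 'z': 0.1333, 'rect': (array([545. ,  36.5]), array([55., 56.]), 90.0), 'circ': (array([544.5,  37.1]), 29.2), 'mean': array([544.7,  36.4], dtype=float32)}
can {'n': 4129, 'z': 0.1232, 'rect': (array([547.1, -83.1]), array([64.3, 50.2]), 87.3), 'circ': (array([547., -83.]), 39.4), 'mean': array([547.1, -82.6], dtype=float32)}
cap {'n': 762, 'z': 0.1353, 'rect': (array([547., -83.]), array([22., 22.]), 90.0), 'circ': (array([547., -83.]), 12.1), 'mean': array([547.1, -83. ], dtype=float32)}
off {'n': 1090, 'z': 0.0584, 'rect': (array([602.2, -19.4]), array([30.6, 30.4]), 16.3), 'circ': (array([602.5, -19.5]), 20.4), 'mean': array([602.2, -19.4], dtype=float32)}
jar {'n': 1344, 'z': 0.0602, 'rect': (array([456. ,  16.5]), array([43., 44.]), 90.0), 'circ': (array([456.1,  17. ]), 22.6), 'mean': array([456.1,  16.8], dtype=float32)}
```

View pics/fin.png

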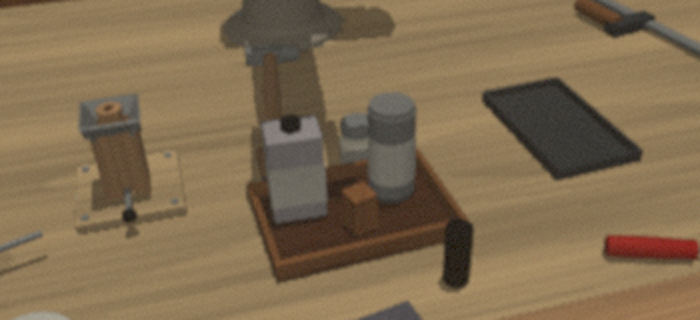

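The final view shows the can at (295,165) and the round tin at (392,145), upright on their spots. The offcut at (360,207) and the jar at (355,135) are in place, the tray is empty, and the short dowel shows in the funnel at (110,107). All is as asked, so I'm handing in.

```bash
python3 -c "
from station import bot
print(bot.job_done())"
```

```text
the job is handed in; nothing more can be done
None
```

I stood both tins aside upright in the tray, loaded the magazine with the long dowel first and the short one on top, then put both tins back. I handed the job in at about 34 s of the 128 s allowed.

**Dowels:** the long dowel's top measured z = 90 mm, and the short one's top 130.3 mm, which is 5 mm above the rim. It sits upright with its hole up.

**Tins:** in the last wrist view, compared with the first one:

| | Position change | Turn | Upright |
|---|---|---|---|
| Round tin | 0.7 mm | not measured | yes |
| Square can | 1.0 mm | about 0.3° | yes |

**Bystanders:** the offcut and the jar are within 0.5 mm of where they started.

**Oddities:**
- One move call was refused for an incomplete row, and nothing moved.
- One side-camera check of the tins in the tray failed, most likely because the arm hid them. The wrist camera then found both standing there.
- The tool picked up a tilt of up to about 2°, which did no visible harm.
- The cameras disagreed with each other by 1–2 mm, as their calibration allows.

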